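# Unlock the colour wheel and hang it on the J-hook

### The job

Take the screwdriver from its holder, push its blade down through the slot in the cradle's yellow cover until the hidden latch tab is fully down, so that the locking pin is drawn out of the wheel, and stand the screwdriver back in its holder. Then lift the colour wheel out of the cradle by its rim and hang it by the rim on the high J-hook of the blue stand, so that it hangs still and free. Do not knock over or push away the beaker, the timer or the tape roll.

Things in the scene. Friction and masses are not known exactly. Their poses are not given: they have to be found in the camera images.
- hook_stand: Blue stand, fixed; origin on the worktop under the middle of the hook's arm. Base 150 x 110 x 12 mm (60 mm to -x, 90 mm to +x). A 10 mm steel rod rises at x = +56 mm, bends over and runs level along -x as the hook's arm, its top 225 mm above the worktop. The tip, at x = -50 mm, turns up 14 mm above the arm's top; nothing stands higher.
- hook_seat (a point): Point on top of the hook's arm, in the middle of its level stretch (40 mm to either side along x), where the rim shall sit. Axes as the stand's: x along the arm (the upturned tip is on the -x side, 50 mm away), z up.
- cradle: Grey fixed cradle, 136 mm along y; origin on the worktop under the wheel's centre. The wheel stands in it, axis along x, between guide posts 60 mm high (7 mm to either side of its middle plane). A black latch housing with a yellow cover (50 x 50 mm, top 90 mm high) is at x = -44 mm. An 8 mm steel pin at height 43 mm runs from it through the wheel above the lower rim and locks it.
- latch_slot (a point): Centre of the slot's mouth, on top of the yellow cover. The slot is 12 mm along x, 26 mm along y and goes through the 8 mm cover; axes as the cradle's (z up). The latch tab's top lies 18 mm under the mouth; pushed home, 28 mm.
- latch_tab (a joint): Travel of the hidden latch tab in m: 0 up (locked), 0.010 fully down (pin fully drawn by 26 mm, clear of the wheel). It takes about 5 N to push and stays where it is left.
- wheel: Aluminium colour wheel, about 0.22 kg; origin at its centre, x its axis, z to its top as it stands. Rim 170 mm outside, 122 mm inside diameter (24 mm deep), 12 mm thick; four 8 mm spokes at 45 degrees to z leave the top quarter open; hub 32 mm. In the cradle its top is 180 mm high. Fingers that reach no more than 18 mm down the rim's top stay clear above the hook's arm.
- holder: Wooden block, fixed, 60 x 60 x 94 mm, origin at the centre of its underside on the worktop; a square hole 14 x 14 mm, 90 mm deep, in the middle of its top.
- holder_hole (a point): Centre of the mouth of the holder's hole, on the block's top, 94 mm above the worktop, axes as the holder's (z up).
- handle_centre (a point): Middle of the screwdriver's orange handle on its centre line; y points up, blade to handle end. The handle is 93 mm long, 22 mm thick, near square with flats facing this point's x and z. In the holder its lower end sits on the block's top, the blade in the hole. The blade is 6 mm thick and stands out 85 mm below the handle. 70 g.
- driver_tip (a point): Tip of the screwdriver's blade, on the centre line, 131.5 mm from the handle's middle.
- beaker: Small glass beaker, 55 mm across, 71 mm high, stands behind the work; origin at the centre of its underside.
- timer: White bench timer, 52 x 66 x 21 mm, lying behind the work; origin under its centre.
- tape: Yellow tape roll lying flat, 97 mm across, 18 mm high; origin under its centre.
Things that resemble listed ones, but are neither listed nor needed, are in the scene too. What is shaped like the holder but pink, purple or turquoise is not meant.

How it is judged:
By the outcome, as a careful person would: the job done as asked, in the order asked, and still so for the second after the job is handed in, with the robot touching nothing.
It also fails if it takes over 72 s, if anything falls off the work surface, if the arm or the gripper's body presses on something with over 40 N, if the wrist force passes 120 N, or if a joint passes its speed limit or range.

### The arm

A 7-joint arm with a two-finger parallel gripper is mounted at the origin on a cart in front of the work surface, level with it; the furniture and walls round the work are solid. World frame = base frame: x ahead of the robot, y to its left, z up, the work surface at z = 0. Lengths are in m, angles in rad, forces in N, time in s.
With the tool pointing down it reaches from about 0.4 to 0.85 m from the base axis. Payload 10.4 kg.
Tool frame: the origin (TCP) lies midway between the tips of the shut fingers; the grasp point (between the pads) lies 19 mm behind it; z points along the fingers, x is the direction in which the jaws open and shut, and the axes are right-handed (so a half turn about z gives the same grasp; the last joint's range is limited). The gripper opens to 85 mm and grips with 20 to 120 N. Pads are 22 mm wide; open, the fingers measure 114 mm over their backs; the gripper's body (76 mm by 85 mm) begins 54 mm behind the grasp point. The pads swing forward as they close: fully open they stand 13 mm farther back than shut.
Start: joints at [-1.311, 0.332, -0.065, 1.46, 0.022, 1.35, -0.088], TCP at [0.174, 0.6, 0.231] pointing down, gripper open.
Joint ranges: [-2.6, 2.6], [-0.5, 2.12], [-1.47, 1.34], [0.16, 2.42], [-1.27, 4.41], [0.06, 2.06], [-2.6, 2.6]. Speed limits (rad/s): [2.22, 2.22, 2.79, 2.79, 3.14, 3.14, 3.14].

### API

Orientations are given as a unit quaternion [x, y, z, w].
In Python, from workcell import manip, cams gives the robot as it stands.
- The arm moves only by the tool move_arm, never from a script. Its argument "moves" is a list of rows, each a list of 7 numbers: the turn, a rotation vector about the tool's x, y, z in degrees, then the shift along the tool's x, y, z in m, then the finger opening in m, from 0 to 0.0854. A call has 1 to 10 rows; each row is the pose to reach, as a shift and turn from the pose commanded when the call began, along the tool's axes at that moment; what a row does not reach only later rows make up. A row lasts 1/10 s, in which the tool goes at most 50 mm and 8.59 degrees, less where a joint would pass 70% of its speed; a pose out of reach is approached as far as the arm can. A call with a gripper value outside its range is refused whole. The fingers move at their own pace and stop on an object; "grip_force" is the grip in N (left out, the last holds). Time passes only in rows, so rows that repeat a pose let the fingers close. It gives the time, the measured TCP pose, the force and the opening at its end, in the units of the state.
- manip.get_obs(): the state, without advancing time (a new reading comes with each control period).
- cams.camera(name): name is "side" or "top"; returns the picture (420x560x3 uint8, red, green, blue); there is no depth.
- cams.camera_params(name): a dict with "fx", "fy", "cx", "cy" (pixels), "xyz" and "rotation" of the camera in the world. Camera axes: x right, y up, looking along -z (the intrinsics and any distortion apply to the point x, -y, -z); pixel columns grow to the right and rows downward; lengths in m; the calibration is good to about 2 mm. A picture is of the moment at which its call begins. camera_params takes no time and is no camera call.
- manip.hand_in(): hands the job in, once; it reports no verdict.
The state is a dict: "clock": time; "joint_pos": joint angles; "joint_velocities": joint speeds; "tau": joint torques, N m; "position": TCP position; "ee_rot": TCP orientation; "ft_force": force on the tool from outside, world axes, zero at the start; "torque": the same for the moment, N m; "grip_width": opening from 0.0 (shut) to 1.0 (fully open).
Only numpy, scipy, OpenCV 4.12 (cv2) and the standard library are available. Lean on these libraries where they do the work, as an engineer would, in place of code of your own. Each camera call takes 0.05 s, during which the arm holds its last target. There are 200 camera calls.

## Working session

There is one attempt and no reset: what is moved stays moved. The work goes in short steps, Python scripts to look and compute and a tool call to move; the robot and the scene stay as the last step left them, time stands still between calls to the robot, and variables do not carry over. Pictures are saved under pics/ and viewed, about 8 in all and at most 12, crops included, and the job is handed in when it is done.

Besides the shell and the picture viewer there is one more tool, called after "Emit:" by a JSON object that holds its "fn" and its "kwargs". move_arm: Moves the arm, as the interface text tells. Its arguments: {"type":"object","properties":{"moves":{"type":"array","items":{"type":"array","items":{"type":"number"}}},"grip_force":{"type":"number"}},"required":["moves"]}

```bash
mkdir -p pics; ls
python3 - <<'E'
from workcell import manip, cams
import cv2
for n in ("side","top"):
    im=cams.camera(n); cv2.imwrite(f"pics/{n}0.png",im[:,:,::-1]); print(n,cams.camera_params(n))
print(manip.get_obs())
E
```

```text
pics
side {'fx': 459.7831758627448, 'fy': 459.7831758627448, 'cx': 278.4635672947006, 'cy': 210.69025197690894, 'xyz': array([-0.67581531, -0.40715133,  0.70332226]), 'rotation': array([ 0.42253815, -0.34260752, -0.53305483,  0.64802326])}
top {'fx': 461.1014136111519, 'fy': 461.1014136111519, 'cx': 278.10635594297645, 'cy': 203.6843841800463, 'xyz': array([ 0.26468959, -0.14568818,  1.68040675]), 'rotation': array([ 0.05911501, -0.06242338, -0.69474492,  0.7140996 ])}
{'clock': 0.1, 'joint_pos': array([-1.31059128,  0.33279985, -0.0646601 ,  1.46081692,  0.02162739,
        1.3498473 , -0.0885111 ]), 'joint_velocities': array([ 0.00054542, -0.00118639,  0.00023931, -0.00322157,  0.00074606,
       -0.00036872, -0.00096301]), 'tau': array([ 4.05427227e-04, -6.26738477e+01,  4.85012925e-02, -3.92433965e+01,
        1.62233604e-02,  6.88158572e-03,  1.04045071e-05]), 'position': array([0.17435534, 0.59987698, 0.23062018]), 'ee_rot': array([ 7.99710380e-01,  6.00385677e-01, -4.41998949e-04,  3.87633928e-04]), 'ft_force': array([0.24794512, 0.76074922, 0.65457312]), 'torque': array([-0.01871987, -0.01231447, -0.02021944]), 'grip_width': 1.001199785152703}
```

View pics/side0.png

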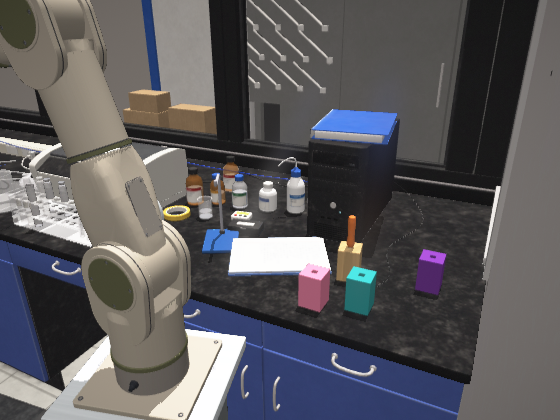

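View pics/top0.png

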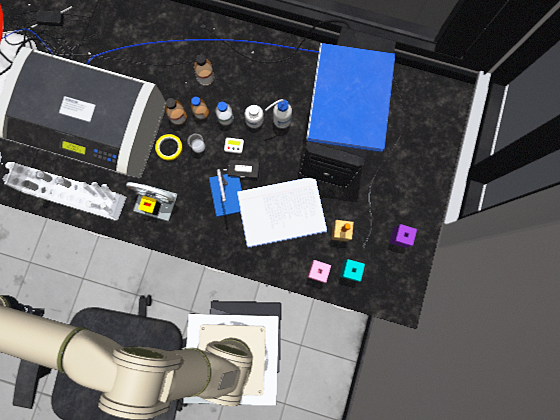

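The side view shows the wooden holder at (349,262) with the orange driver above it, and the stand at (221,235). The arm hides the cradle there. The top view shows the cradle at (150,200), the stand at (225,190), the holder at (343,230), and the decoy blocks to the right. Next I'll take enlarged crops.

```bash
cat > h.py <<'E'
import numpy as np, cv2
from scipy.spatial.transform import Rotation as R
from workcell import manip, cams
P={n:cams.camera_params(n) for n in ("side","top")}
def ray(n,u,v):
    p=P[n]; d=np.array([(u-p['cx'])/p['fx'],-(v-p['cy'])/p['fy'],-1.])
    return np.array(p['xyz']),R.from_quat(p['rotation']).apply(d/np.linalg.norm(d))
def atz(n,uv,z):
    o,d=ray(n,*uv); return o+d*(z-o[2])/d[2]
def tri(a,b):  # a: side px, b: top px
    o1,d1=ray("side",*a);o2,d2=ray("top",*b)
    s=np.linalg.lstsq(np.c_[d1,-d2],o2-o1,rcond=None)[0]
    p,q=o1+s[0]*d1,o2+s[1]*d2
    return (p+q)/2,np.linalg.norm(p-q)
def proj(n,X):
    p=P[n]; c=R.from_quat(p['rotation']).inv().apply(np.array(X)-p['xyz'])
    return np.array([p['cx']+p['fx']*c[0]/-c[2],p['cy']-p['fy']*c[1]/-c[2]])
def tool(target,Rt=None,o=None):
    "shift in tool axes (and rotvec deg) from present pose"
    o=o or manip.get_obs(); r=R.from_quat(o['ee_rot'])
    t=r.inv().apply(np.array(target)-o['position'])
    w=np.degrees((r.inv()*Rt).as_rotvec()) if Rt is not None else None
    return t.round(4),w
E
python3 - <<'E'
from h import *
s=cv2.imread("pics/side0.png");t=cv2.imread("pics/top0.png")
def crop(i,x,y,w,h,k): return cv2.resize(i[y:y+h,x:x+w],None,fx=k,fy=k,interpolation=cv2.INTER_CUBIC)
a=crop(t,120,160,133,75,6)   # 798x450
cv2.imwrite("pics/c_top.png",a)
b=crop(t,320,205,50,75,8); c=crop(s,325,205,50,75,8)
cv2.imwrite("pics/c_hold.png",np.hstack([b,c]))
E
```

```text
(no output)
```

View pics/c_top.png

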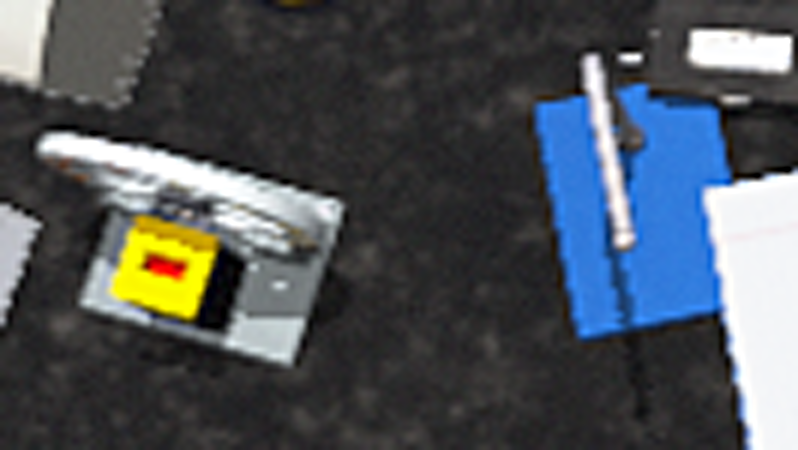

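View pics/c_hold.png

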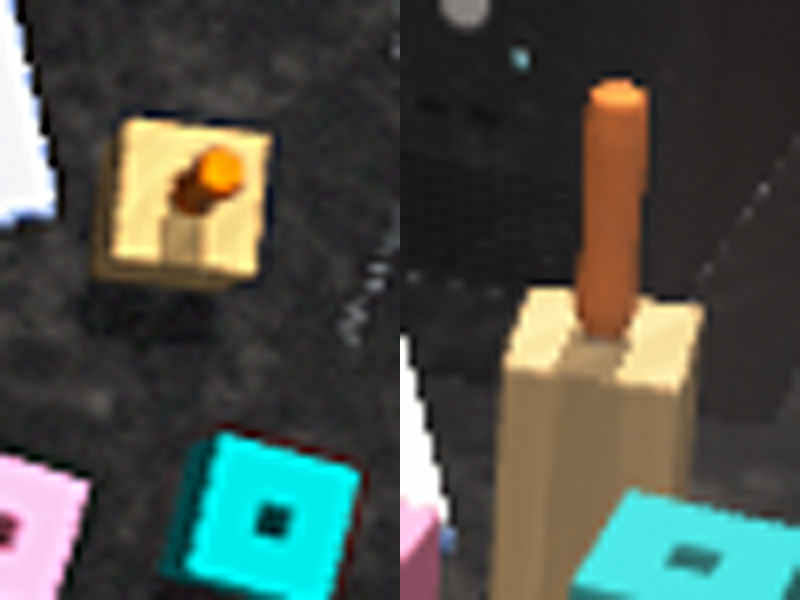

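The top crop shows the yellow cover with its red slot at crop (165,265), the wheel lying along (40,145)–(340,205), and the hook arm from (592,60) to (624,240) with its tip on the robot side. In the holder crop, the handle's top centre is at (221,171) in the top half and (617,95) in the side half. The block's top corners are also clear.

Run:
```python
from h import *
s=cv2.imread("pics/side0.png")
cv2.imwrite("pics/c_stand.png",cv2.resize(s[170:260,195:250],None,fx=7,fy=7,interpolation=cv2.INTER_CUBIC))
f=lambda p,k,o:((p[0]+.5)/k-.5+o[0],(p[1]+.5)/k-.5+o[1])
S=lambda x,y:f((x-400,y),8,(325,205)); T=lambda x,y:f((x,y),8,(320,205)); C=lambda x,y:f((x,y),6,(120,160))
print("handle top",tri(S(617,95),T(221,171)))
Q=[tri(S(*a),T(*b)) for a,b in zip([(528,288),(705,303),(682,390),(505,372)],[(125,120),(272,132),(256,277),(110,262)])]
for q in Q: print(q)
q=np.array([x[0] for x in Q]); print("hole",q.mean(0)); e=q[1]-q[0]+q[2]-q[3]; print("yaw of right edge",np.degrees(np.arctan2(e[1],e[0])))
tp=[atz("top",T(*b),.094) for b in [(125,120),(272,132),(256,277),(110,262)]];print("hole by top",np.mean(tp,0))
sp=[atz("side",S(*b),.094) for b in [(528,288),(705,303),(682,390),(505,372)]];print("hole by side",np.mean(sp,0))
print("slot",atz("top",C(165,265),.09)); 
for z,p in [(0,(537,103)),(.012,(580,338)),(.225,(592,60)),(.239,(624,240)),(.09,(112,300)),(.09,(197,318)),(.09,(218,237)),(.09,(137,220)),(0.01,(80,305)),(.01,(295,365)),(.01,(343,205)),(.095,(40,145))]: print(p,z,atz("top",C(*p),z).round(3))
```

```text
handle top (array([ 0.45707898, -0.37635335,  0.18594619]), np.float64(0.0006762313681002143))
(array([ 0.4901402 , -0.34881421,  0.09330369]), np.float64(0.0008655927418311461))
(array([ 0.48624752, -0.41146681,  0.09563087]), np.float64(0.0025793432145278317))
(array([ 0.42318346, -0.40528886,  0.09501055]), np.float64(0.0012107228969036596))
(array([ 0.42840407, -0.34427254,  0.09253587]), np.float64(0.0021158677755545026))
hole [ 0.45699381 -0.3774606   0.09412025]
yaw of right edge -94.2145644882629
hole by top [ 0.4570457  -0.37782514  0.094     ]
hole by side [ 0.45709082 -0.37720236  0.094     ]
slot [0.52811344 0.30817099 0.09      ]
(537, 103) 0 [0.652 0.111 0.   ]
(580, 338) 0.012 [0.503 0.075 0.012]
(592, 60) 0.225 [0.624 0.048 0.225]
(624, 240) 0.239 [0.524 0.024 0.239]
(112, 300) 0.09 [0.507 0.337 0.09 ]
(197, 318) 0.09 [0.497 0.287 0.09 ]
(218, 237) 0.09 [0.546 0.279 0.09 ]
(137, 220) 0.09 [0.554 0.326 0.09 ]
(80, 305) 0.01 [0.515 0.381 0.01 ]
(295, 365) 0.01 [0.482 0.248 0.01 ]
(343, 205) 0.01 [0.582 0.225 0.01 ]
(40, 145) 0.095 [0.596 0.385 0.095]
```

View pics/c_stand.png

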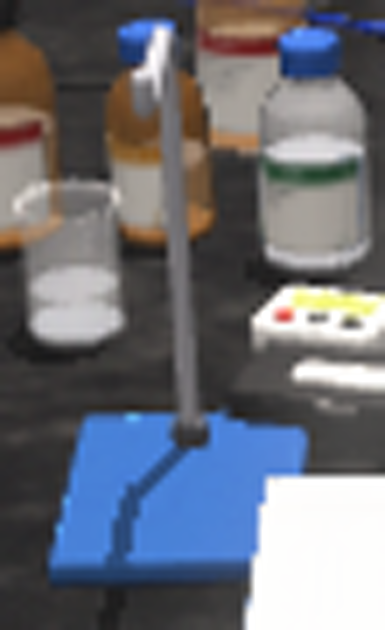

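The handle top triangulates to z = 0.186 m and the block top to 0.094 m, and both match the text. The crop shows the hook tip at about (148,80), on the robot side, with the rod rising from (190,430).

Estimates so far:

| Item | x, y (m) | Yaw |
|---|---|---|
| Slot | (0.528, 0.308) | −13° |
| Wheel centre | (0.571, 0.298) | −13° |
| Hook seat | (0.574, 0.036) | +13.5° |

Next I'll go to the holder by way of (0.5, 0.3, 0.36).

```bash
cat >> h.py <<'E'
def down(yaw): # tool down, x at yaw deg
    c,s=np.cos(np.radians(yaw)),np.sin(np.radians(yaw)); return R.from_matrix(np.array([[c,s,0],[s,-c,0],[0,0,-1]]))
E
python3 - <<'E'
from h import *
print(tool([.5,.3,.36],down(-4)), tool([.457,-.377,.30],down(-4)))
E
```

```text
(array([-0.1972,  0.3964, -0.1291]), array([4.99063459e-02, 5.30504783e-02, 7.77950548e+01])) (array([-0.8593,  0.544 , -0.0683]), array([4.99063459e-02, 5.30504783e-02, 7.77950548e+01]))
```

Emit:
{"fn": "move_arm", "kwargs": {"moves": [[0, 0, 20, -0.05, 0.1, -0.1, 0.06], [0, 0, 40, -0.1, 0.2, -0.13, 0.06], [0, 0, 77.8, -0.197, 0.396, -0.129, 0.06], [0, 0, 77.8, -0.197, 0.396, -0.129, 0.06], [0, 0, 77.8, -0.197, 0.396, -0.129, 0.06], [0, 0, 77.8, -0.197, 0.396, -0.129, 0.06], [0, 0, 77.8, -0.197, 0.396, -0.129, 0.06], [0, 0, 77.8, -0.197, 0.396, -0.129, 0.06], [0, 0, 77.8, -0.197, 0.396, -0.129, 0.06], [0, 0, 77.8, -0.197, 0.396, -0.129, 0.06]], "grip_force": 60}}

```text
clock: 1.1
position: [0.5033, 0.2956, 0.3612]
ee_rot: [0.999, -0.041, 0.001, 0.001]
ft_force: [-0.3, -0.1, 0.2]
grip_width: 0.703
```

Run:
```python
from h import *
o=manip.get_obs();print(o['position'],o['joint_pos'],o['clock'],tool([.457,-.377,.30],down(-4)))
```

```text
[0.50328642 0.29555844 0.36119573] [-0.90295235  0.20460483  0.35575758  1.36802765 -0.06881932  1.58023812
 -0.63636731] 1.1 (array([0.0086, 0.674 , 0.0618]), array([ 0.05309916, -0.12275154, -0.67599467]))
```

Emit:
{"fn": "move_arm", "kwargs": {"moves": [[0, 0, 0, 0.004, 0.678, 0.0, 0.06], [0, 0, 0, 0.004, 0.678, 0.0, 0.06], [0, 0, 0, 0.004, 0.678, 0.0, 0.06], [0, 0, 0, 0.004, 0.678, 0.0, 0.06], [0, 0, 0, 0.004, 0.678, 0.0, 0.06], [0, 0, 0, 0.004, 0.678, 0.0, 0.06], [0, 0, 0, 0.004, 0.678, 0.0, 0.06], [0, 0, 0, 0.004, 0.678, 0.0, 0.06], [0, 0, 0, 0.004, 0.678, 0.0, 0.06], [0, 0, 0, 0.004, 0.678, 0.0, 0.06]]}}

```text
clock: 2.1
position: [0.4671, -0.2, 0.3603]
ee_rot: [0.999, -0.034, 0.0, -0.0]
ft_force: [1.0, 0.9, 0.0]
grip_width: 0.703
```

Emit:
{"fn": "move_arm", "kwargs": {"moves": [[0, 0, 0, 0.0, 0.178, 0.06, 0.06], [0, 0, 0, 0.0, 0.178, 0.06, 0.06], [0, 0, 0, 0.0, 0.178, 0.06, 0.06], [0, 0, 0, 0.0, 0.178, 0.06, 0.06], [0, 0, 0, 0.0, 0.178, 0.06, 0.06], [0, 0, 0, 0.0, 0.178, 0.06, 0.06], [0, 0, 0, 0.0, 0.178, 0.06, 0.06]]}}

```text
clock: 2.8
position: [0.4561, -0.3748, 0.3004]
ee_rot: [0.999, -0.034, 0.0, -0.0]
ft_force: [-0.1, 0.2, 0.2]
grip_width: 0.699
```

Run:
```python
from h import *
a=cams.camera("side");cv2.imwrite("pics/side1.png",a[:,:,::-1])
b=cams.camera("top");cv2.imwrite("pics/top1.png",b[:,:,::-1])
k=lambda i,x,y,w,h,s:cv2.resize(i[y:y+h,x:x+w,::-1],None,fx=s,fy=s,interpolation=cv2.INTER_CUBIC)
cv2.imwrite("pics/c2.png",np.hstack([k(a,95,175,140,130,4),np.zeros((520,10,3),np.uint8)]) )
o=manip.get_obs();print(o['position'],o['joint_pos'],o['clock'],tool([.457,-.377,.134],down(-4)))
```

```text
[ 0.45629375 -0.37463429  0.30072341] [-0.1375647   0.31056976  0.95357407  1.48708146 -0.25437319  1.47360167
  0.75076792] 2.9 (array([0.0007, 0.0024, 0.1667]), array([-0.03816071, -0.06730574,  0.15907866]))
```

View pics/side1.png

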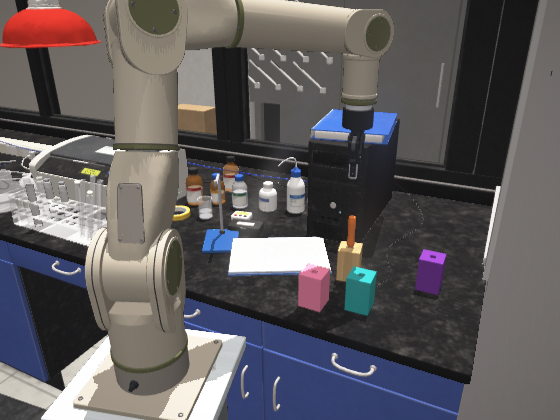

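The gripper is above the orange handle (352,230) and clear of the decoys. The arm still hides the cradle. I'll descend and grip.

Emit:
{"fn": "move_arm", "kwargs": {"moves": [[0, 0, 0, 0.001, 0.002, 0.05, 0.06], [0, 0, 0, 0.001, 0.002, 0.1, 0.06], [0, 0, 0, 0.001, 0.002, 0.14, 0.06], [0, 0, 0, 0.001, 0.002, 0.166, 0.06], [0, 0, 0, 0.001, 0.002, 0.166, 0.06], [0, 0, 0, 0.001, 0.002, 0.166, 0.01], [0, 0, 0, 0.001, 0.002, 0.166, 0.01], [0, 0, 0, 0.001, 0.002, 0.166, 0.01], [0, 0, 0, 0.001, 0.002, 0.166, 0.01], [0, 0, 0, 0.001, 0.002, 0.166, 0.01]]}}

```text
clock: 3.9
position: [0.4571, -0.3786, 0.136]
ee_rot: [0.999, -0.035, 0.001, 0.0]
ft_force: [-0.5, 0.9, 7.9]
grip_width: 0.255
```

Emit:
{"fn": "move_arm", "kwargs": {"moves": [[0, 0, 0, 0, 0, 0, 0.01], [0, 0, 0, 0, 0, 0, 0.01], [0, 0, 0, 0, 0, 0, 0.01], [0, 0, 0, 0, 0, -0.02, 0.01], [0, 0, 0, 0, 0, -0.06, 0.01], [0, 0, 0, 0, 0, -0.1, 0.01], [0, 0, 0, 0, 0, -0.15, 0.01], [0, 0, 0, 0, 0, -0.2, 0.01], [0, 0, 0, 0, 0, -0.2, 0.01], [0, 0, 0, 0, 0, -0.2, 0.01]]}}

```text
clock: 4.9
position: [0.4563, -0.3785, 0.3356]
ee_rot: [0.999, -0.035, 0.001, 0.0]
ft_force: [-0.4, 0.4, -1.9]
grip_width: 0.259
```

Run:
```python
from h import *
a=cams.camera("side");b=cams.camera("top")
k=lambda i,x,y,w,h,s:cv2.resize(i[y:y+h,x:x+w,::-1],None,fx=s,fy=s,interpolation=cv2.INTER_CUBIC)
cv2.imwrite("pics/side2.png",a[:,:,::-1]);cv2.imwrite("pics/top2.png",b[:,:,::-1])
cv2.imwrite("pics/c3.png",k(a,310,90,90,160,3.7))
o=manip.get_obs();print(o['position'],o['clock'],tool([.528,.308,.36],down(-13)))
```

```text
[ 0.45594533 -0.3776935   0.33341471] 5.0 (array([ 0.0241, -0.6891, -0.026 ]), array([-0.04985156,  0.05932472,  9.00387774]))
```

View pics/c3.png

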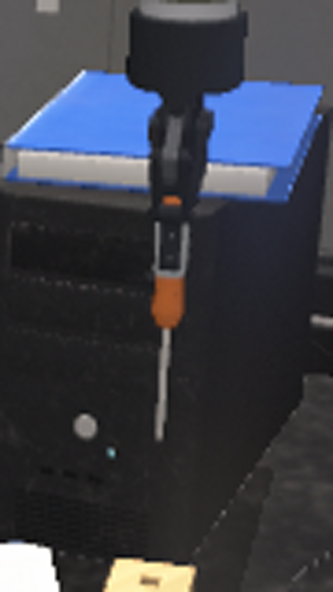

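Run:
```python
from h import *
print(proj("side",[.456,-.3777,.206]),"seen 352.6 208.0", proj("top",[.456,-.3777,.206]))
```

```text
[352.74772459 209.77292826] seen 352.6 208.0 [348.46130958 225.52222087]
```

Emit:
{"fn": "move_arm", "kwargs": {"moves": [[0, 0, 0, 0, 0, -0.05, 0.01], [0, 0, 0, 0, -0.04, -0.09, 0.01], [0, 0, 9, 0.024, -0.689, -0.09, 0.01], [0, 0, 9, 0.024, -0.689, -0.09, 0.01], [0, 0, 9, 0.024, -0.689, -0.09, 0.01], [0, 0, 9, 0.024, -0.689, -0.09, 0.01], [0, 0, 9, 0.024, -0.689, -0.09, 0.01], [0, 0, 9, 0.024, -0.689, -0.09, 0.01], [0, 0, 9, 0.024, -0.689, -0.09, 0.01], [0, 0, 9, 0.024, -0.689, -0.09, 0.01]]}}

```text
clock: 6.0
position: [0.4997, 0.0477, 0.4215]
ee_rot: [0.994, -0.113, -0.001, 0.0]
ft_force: [0.3, -1.0, -0.2]
grip_width: 0.251
```

Emit:
{"fn": "move_arm", "kwargs": {"moves": [[0, 0, 0, 0, 0, 0, 0.01], [0, 0, 0, 0, 0, 0, 0.01]]}}

```text
clock: 6.2
position: [0.4999, 0.0467, 0.4211]
ee_rot: [0.994, -0.112, -0.001, 0.001]
ft_force: [0.3, -1.2, -0.3]
grip_width: 0.254
```

Run:
```python
from h import *
print(tool([.528,.308,.30],down(-13)))
```

```text
(array([-0.0305, -0.2613,  0.1207]), array([0.12120482, 0.12024684, 0.15581724]))
```

Emit:
{"fn": "move_arm", "kwargs": {"moves": [[0, 0, 0, -0.03, -0.261, 0, 0.01], [0, 0, 0, -0.03, -0.261, 0, 0.01], [0, 0, 0, -0.03, -0.261, 0, 0.01], [0, 0, 0, -0.03, -0.261, 0, 0.01], [0, 0, 0, -0.03, -0.261, 0, 0.01], [0, 0, 0, -0.03, -0.261, 0, 0.01], [0, 0, 0, -0.03, -0.261, 0.05, 0.01], [0, 0, 0, -0.03, -0.261, 0.1, 0.01], [0, 0, 0, -0.03, -0.261, 0.12, 0.01], [0, 0, 0, -0.03, -0.261, 0.12, 0.01]]}}

```text
clock: 7.2
position: [0.529, 0.3042, 0.2991]
ee_rot: [0.993, -0.114, -0.002, 0.002]
ft_force: [-0.4, -0.0, -0.4]
grip_width: 0.256
```

Run:
```python
from h import *
a=cams.camera("side");b=cams.camera("top")
o=manip.get_obs();print(o['position'],o['clock'],tool([.528,.308,.25],down(-13)))
t=o['position']-[0,0,.126]; print(proj("side",t),proj("top",t))
cv2.imwrite("pics/side3.png",a[:,:,::-1]);cv2.imwrite("pics/top3.png",b[:,:,::-1])
k=lambda i,x,y,w,h,s:cv2.resize(i[y:y+h,x:x+w,::-1],None,fx=s,fy=s,interpolation=cv2.INTER_CUBIC)
cv2.imwrite("pics/c4.png",np.hstack([k(a,90,110,80,120,5),k(b,120,140,80,120,5)]))
```

```text
[0.53051529 0.30539727 0.3036135 ] 7.3 (array([-0.0031, -0.002 ,  0.0536]), array([-0.01321509, -0.03631322, -0.10582105]))
[130.66683265 192.14972689] [140.74697679 198.52760039]
```

View pics/c4.png

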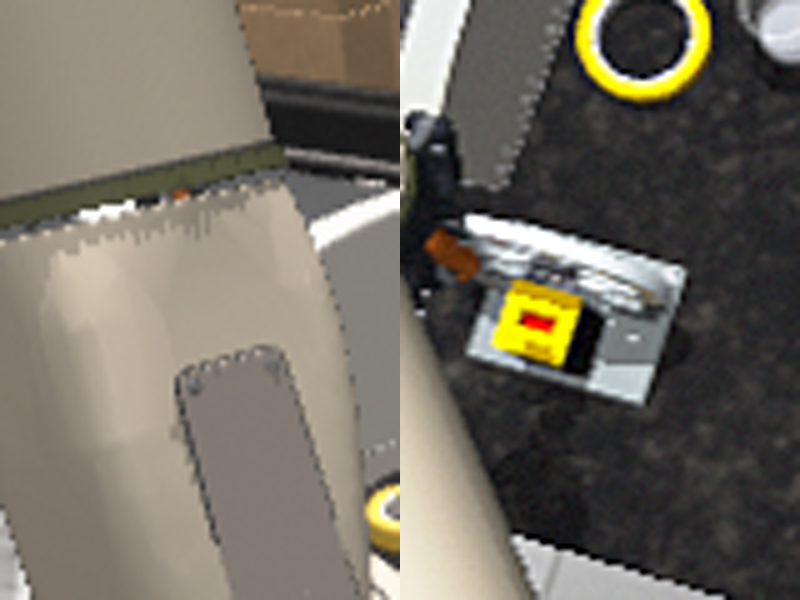

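The side view is blocked by the arm. In the top view, the yellow cover spans crop (492–583, 280–365) with the red slot at (540,323), and the driver is held up and to the left of it. I'll refine the slot position with a colour fit.

Run:
```python
from h import *
b=cv2.imread("pics/top3.png"); hsv=cv2.cvtColor(b,cv2.COLOR_BGR2HSV).astype(int); sub=np.zeros(b.shape[:2],bool); sub[190:220,132:172]=1
Y=sub&(abs(hsv[...,0]-27)<6)&(hsv[...,1]>120)&(hsv[...,2]>90); Rd=sub&((hsv[...,0]<14)|(hsv[...,0]>170))&(hsv[...,1]>140)&(hsv[...,2]>90)
M=(Y|Rd).astype(np.uint8); ys,xs=np.nonzero(M); r=cv2.minAreaRect(np.c_[xs,ys].astype(np.float32)); print(r)
bx=np.array([atz("top",p,.09) for p in cv2.boxPoints(r)]);print(bx.round(4),bx.mean(0))
ys,xs=np.nonzero(Rd);w=1;print("red",xs.mean(),ys.mean(),atz("top",(xs.mean(),ys.mean()),.09),atz("top",(xs.mean(),ys.mean()),.072))
print(b[199:210,142:154,1]); print(b[199:210,142:154,2])
```

```text
((141.899658203125, 202.22596740722656), (26.076324462890625, 14.701298713684082), 19.179006576538086)
[[0.5221 0.3772 0.09  ]
 [0.572  0.3644 0.09  ]
 [0.5439 0.276  0.09  ]
 [0.4944 0.2892 0.09  ]] [0.53308882 0.32670018 0.09      ]
red 141.24 199.72 [0.54182651 0.32964531 0.09      ] [0.54496311 0.33502507 0.072     ]
[[255 255 255 237 149 155 156 159 167 167 169 166]
 [255 255 255 255 255 255 255 238 149 156 164 166]
 [255 249 227 248 255 255 255 255 255 237 147 155]
 [255 247 131  94 131 178 240 255 255 255 255 255]
 [255 235  69   0   3  41  88 118 142 211 255 255]
 [244 161  13   0   0   0   0   0  28 195 255 255]
 [252 254 237 147  75  48   0   0 123 244 255 255]
 [249 253 255 255 255 255 208 135 186 255 255 250]
 [248 250 254 255 255 255 255 255 255 255 255 253]
 [251 253 241 183 189 235 255 255 255 254 255 215]
 [255 255 250 156 158 174 193 185 228 255 251 123]]
[[255 255 255 245 194 197 197 201 205 206 208 203]
 [255 255 255 255 255 255 255 247 192 198 202 204]
 [255 253 238 251 255 255 255 255 255 245 193 196]
 [255 248 174 174 193 222 244 252 255 255 255 255]
 [255 241 157 174 172 176 192 210 217 227 255 255]
 [250 192 121 234 255 255 243 173 186 234 255 255]
 [254 253 246 250 255 255 255 255 252 249 255 255]
 [252 254 254 253 253 253 252 252 252 253 255 255]
 [252 252 254 255 255 255 253 252 252 253 255 255]
 [255 255 249 216 219 242 255 255 254 255 255 230]
 [255 255 255 199 197 211 221 217 240 255 255 137]]
```

Run:
```python
from h import *
b=cv2.imread("pics/top3.png"); g=255-b[...,1].astype(float); 
w=np.zeros_like(g); w[201:207,143:152]=(g[201:207,143:152]>30)
w*=np.minimum(g,120)
ys,xs=np.mgrid[:420,:560]; u,v=(w*xs).sum()/w.sum(),(w*ys).sum()/w.sum();print(u,v,atz("top",(u,v),.09))
hsv=cv2.cvtColor(b,cv2.COLOR_BGR2HSV).astype(int)
for n in (192,210):
  pass
M=((abs(hsv[...,0]-27)<6)&(hsv[...,1]>120)&(hsv[...,2]>90)); M[:, :138]=0; M[:,160:]=0; M[:192]=0; M[216:]=0; M[201:207,143:152]=1; M[:197,:141]=0
print(M[192:216,136:160].astype(int))
ys,xs=np.nonzero(M); r=cv2.minAreaRect(np.c_[xs,ys].astype(np.float32)); print(r,[atz("top",p,.09).round(4) for p in cv2.boxPoints(r)],atz("top",r[0],.09))
# where a slot at candidate centres would project
for yaw in (-13,):
  Rz=R.from_euler('z',yaw,degrees=True)
  for c in ([.528,.308,.09],):
    print([proj("top",np.array(c)+Rz.apply([sx*.006,sy*.013,0])).round(1) for sx,sy in((1,1),(1,-1),(-1,-1),(-1,1))])
    print([proj("top",np.array(c)+Rz.apply([sx*.025,sy*.025,0])).round(1) for sx,sy in((1,1),(1,-1),(-1,-1),(-1,1))])
```

```text
147.05442804428046 203.82441574415745 [0.52784719 0.30825184 0.09      ]
[[0 0 0 0 0 0 0 0 0 0 0 0 0 0 0 0 0 0 0 0 0 0 0 0]
 [0 0 0 0 0 0 0 0 0 0 0 0 0 0 0 0 0 0 0 0 0 0 0 0]
 [0 0 0 0 0 0 0 0 0 0 0 0 0 0 0 0 0 0 0 0 0 0 0 0]
 [0 0 0 0 0 0 0 0 0 0 0 0 0 0 0 0 0 0 0 0 0 0 0 0]
 [0 0 0 0 0 0 1 1 1 1 1 0 0 0 0 0 0 0 0 0 0 0 0 0]
 [0 0 0 0 0 0 1 1 1 1 1 1 1 1 0 0 0 0 0 0 0 0 0 0]
 [0 0 0 0 0 1 1 1 1 1 1 1 1 1 1 1 1 0 0 0 0 0 0 0]
 [0 0 0 0 0 1 1 1 1 1 1 1 1 1 1 1 1 1 1 1 0 0 0 0]
 [0 0 0 0 0 1 1 1 1 1 1 1 1 1 1 1 1 1 1 1 1 0 0 0]
 [0 0 0 0 0 1 1 1 1 1 1 1 1 1 1 1 1 1 1 1 0 0 0 0]
 [0 0 0 0 1 1 1 1 1 1 1 1 1 1 1 1 1 1 1 1 0 0 0 0]
 [0 0 0 0 1 1 1 1 1 1 1 1 1 1 1 1 1 1 1 1 0 0 0 0]
 [0 0 0 0 1 1 1 1 1 1 1 1 1 1 1 1 1 1 1 1 0 0 0 0]
 [0 0 0 0 1 1 1 1 1 1 1 1 1 1 1 1 1 1 1 0 0 0 0 0]
 [0 0 0 1 1 1 1 1 1 1 1 1 1 1 1 1 1 1 1 0 0 0 0 0]
 [0 0 0 1 1 1 1 1 1 1 1 1 1 1 1 1 1 1 1 0 0 0 0 0]
 [0 0 0 1 1 1 1 1 1 1 1 1 1 1 1 1 1 1 0 0 0 0 0 0]
 [0 0 0 1 1 1 1 1 1 1 1 1 1 1 1 1 1 1 0 0 0 0 0 0]
 [0 0 0 0 0 0 1 1 1 1 1 1 1 1 1 1 1 1 0 0 0 0 0 0]
 [0 0 0 0 0 0 0 0 0 0 1 1 1 1 1 1 1 0 0 0 0 0 0 0]
 [0 0 0 0 0 0 0 0 0 0 0 0 0 1 1 1 1 0 0 0 0 0 0 0]
 [0 0 0 0 0 0 0 0 0 0 0 0 0 0 0 0 0 0 0 0 0 0 0 0]
 [0 0 0 0 0 0 0 0 0 0 0 0 0 0 0 0 0 0 0 0 0 0 0 0]
 [0 0 0 0 0 0 0 0 0 0 0 0 0 0 0 0 0 0 0 0 0 0 0 0]]
((147.1697998046875, 203.90567016601562), (15.109660148620605, 14.56021785736084), 15.945395469665527) [array([0.5093, 0.3387, 0.09  ]), array([0.5593, 0.3287, 0.09  ]), array([0.5459, 0.2768, 0.09  ]), array([0.4961, 0.2871, 0.09  ])] [0.52757088 0.30782802 0.09      ]
[array([144.1, 201.2]), array([151.2, 203.1]), array([150.2, 206.3]), array([143.1, 204.5])]
[array([142.4, 195.2]), array([156.1, 198.7]), array([151.9, 212.4]), array([138.1, 208.8])]
```

Emit:
{"fn": "move_arm", "kwargs": {"moves": [[0, 0, 0, -0.002, -0.002, 0.03, 0.01], [0, 0, 0, -0.002, -0.002, 0.06, 0.01], [0, 0, 0, -0.002, -0.002, 0.07, 0.01], [0, 0, 0, -0.002, -0.002, 0.07, 0.01], [0, 0, 0, -0.002, -0.002, 0.07, 0.01]]}}

```text
clock: 7.8
position: [0.5293, 0.3091, 0.2348]
ee_rot: [0.994, -0.113, 0.001, -0.001]
ft_force: [-0.4, -0.6, -0.2]
grip_width: 0.255
```

Run:
```python
from h import *
p=[]
for i in range(4):
    b=cams.camera("top");o=manip.get_obs();p.append(o['position'])
print(np.array(p),o['clock']); m=np.mean(p,0);o['position']=m;print(m,tool([.528,.308,.2],down(-13),o),o['ft_force'])
```

```text
[[0.52935725 0.30922619 0.23487821]
 [0.52924009 0.30923495 0.23466046]
 [0.52905538 0.30923723 0.23433748]
 [0.52889144 0.30918396 0.23399131]] 8.0
[0.52913604 0.30922058 0.23446686] (array([-0.0009,  0.0015,  0.0345]), array([-0.09379307, -0.07100709, -0.01188454])) [-0.05727663  0.44059065 -0.19114195]
```

Emit:
{"fn": "move_arm", "kwargs": {"moves": [[0, 0, 0, -0.001, 0.001, 0.01, 0.01], [0, 0, 0, -0.001, 0.001, 0.02, 0.01], [0, 0, 0, -0.001, 0.001, 0.026, 0.01], [0, 0, 0, -0.001, 0.001, 0.03, 0.01], [0, 0, 0, -0.001, 0.001, 0.03, 0.01]]}}

```text
clock: 8.5
position: [0.5268, 0.3081, 0.2017]
ee_rot: [0.994, -0.113, -0.0, 0.0]
ft_force: [0.3, -0.3, -0.4]
grip_width: 0.257
```

Emit:
{"fn": "move_arm", "kwargs": {"moves": [[0, 0, 0, 0, 0, 0.004, 0.01], [0, 0, 0, 0, 0, 0.008, 0.01], [0, 0, 0, 0, 0, 0.008, 0.01]]}}

```text
clock: 8.8
position: [0.5273, 0.3083, 0.1945]
ee_rot: [0.994, -0.113, 0.0, -0.0]
ft_force: [-0.3, 0.2, -0.7]
grip_width: 0.257
```

Emit:
{"fn": "move_arm", "kwargs": {"moves": [[0, 0, 0, 0, 0, 0.003, 0.01], [0, 0, 0, 0, 0, 0.004, 0.01]]}}

```text
clock: 9.0
position: [0.5273, 0.3083, 0.1907]
ee_rot: [0.994, -0.113, 0.0, -0.0]
ft_force: [-0.0, -0.8, 3.8]
grip_width: 0.258
```

Emit:
{"fn": "move_arm", "kwargs": {"moves": [[0, 0, 0, 0, 0, 0.003, 0.01], [0, 0, 0, 0, 0, 0.004, 0.01]]}}

```text
clock: 9.2
position: [0.5277, 0.3086, 0.1884]
ee_rot: [0.994, -0.113, 0.001, -0.001]
ft_force: [-3.2, -1.6, 20.0]
grip_width: 0.258
```

Emit:
{"fn": "move_arm", "kwargs": {"moves": [[0, 0, 0, 0, 0, 0.001, 0.01], [0, 0, 0, 0, 0, 0.001, 0.01], [0, 0, 0, 0, 0, 0.001, 0.01]]}}

```text
clock: 9.5
position: [0.5278, 0.3086, 0.1884]
ee_rot: [0.994, -0.113, 0.001, -0.001]
ft_force: [-4.7, -2.8, 22.5]
grip_width: 0.259
```

A hard stop at TCP z = 0.188 m puts the tip at about 62 mm, which is where the tab should be when home. I'll withdraw and take the driver back.

Emit:
{"fn": "move_arm", "kwargs": {"moves": [[0, 0, 0, 0, 0, -0.03, 0.01], [0, 0, 0, 0, 0, -0.08, 0.01], [0, 0, 0, 0, 0, -0.13, 0.01], [0, 0, 0, 0, 0, -0.18, 0.01], [0, 0, 0, 0, 0, -0.232, 0.01], [0, 0, 0, 0, 0, -0.232, 0.01], [0, 0, 0, 0, 0, -0.232, 0.01]]}}

```text
clock: 10.2
position: [0.5275, 0.3083, 0.4181]
ee_rot: [0.994, -0.113, 0.001, -0.0]
ft_force: [-0.3, -0.0, -1.5]
grip_width: 0.255
```

Run:
```python
from h import *
b=cams.camera("top");cv2.imwrite("pics/top4.png",b[:,:,::-1]);print(b[199:210,142:154,0]);print(b[199:210,142:154,1]);print(tool([.457,-.378,.40],down(-4)),manip.get_obs()['position'])
```

```text
[[255 255 255 245 192 194 199 201 205 208 209 208]
 [255 255 255 255 255 255 255 245 193 199 199 204]
 [255 253 240 255 255 255 255 255 255 245 195 200]
 [255 252 152 134 196 225 247 253 255 255 255 255]
 [255 239  96 137 182 185 197 212 216 229 255 255]
 [252 184 107 186 183 182 181 186 191 236 255 255]
 [254 254 248 254 255 247 174 173 216 252 255 255]
 [252 254 254 254 255 255 255 253 254 254 255 255]
 [251 252 252 252 252 252 253 253 253 253 255 255]
 [254 253 252 251 252 251 252 252 252 254 255 230]
 [255 255 255 255 254 253 252 251 252 255 255 133]]
[[255 255 255 237 148 151 156 159 165 168 171 170]
 [255 255 255 255 255 255 255 237 149 159 159 166]
 [255 248 226 249 255 255 255 255 255 237 151 156]
 [255 246 135  94 132 178 241 255 255 255 255 255]
 [255 231  64   0   0  41  86 117 141 214 254 255]
 [246 161  11   0   0   0   0   0  28 197 255 255]
 [252 254 234 148  74  47   0   0 122 244 255 255]
 [249 253 255 255 255 255 212 135 185 255 255 251]
 [247 249 250 253 255 255 255 255 255 255 255 254]
 [250 250 249 248 250 250 251 252 251 253 255 214]
 [255 255 254 252 251 250 249 249 250 255 250 119]]
(array([0.0862, 0.6844, 0.017 ]), array([ 0.04212119,  0.05175948, -9.00566601])) [0.52701838 0.30827009 0.41653247]
```

The red in the slot is clearly darker, about 183 against 255, so the tab has gone deeper. Now back to the holder.

Emit:
{"fn": "move_arm", "kwargs": {"moves": [[0, 0, -9, 0.086, 0.684, 0, 0.01], [0, 0, -9, 0.086, 0.684, 0, 0.01], [0, 0, -9, 0.086, 0.684, 0, 0.01], [0, 0, -9, 0.086, 0.684, 0, 0.01], [0, 0, -9, 0.086, 0.684, 0, 0.01], [0, 0, -9, 0.086, 0.684, 0, 0.01], [0, 0, -9, 0.086, 0.684, 0, 0.01], [0, 0, -9, 0.086, 0.684, 0, 0.01], [0, 0, -9, 0.086, 0.684, 0, 0.01], [0, 0, -9, 0.086, 0.684, 0, 0.01]]}}

```text
clock: 11.25
position: [0.4751, -0.1906, 0.4158]
ee_rot: [0.999, -0.034, -0.001, -0.001]
ft_force: [2.4, -0.3, -1.2]
grip_width: 0.254
```

Run:
```python
from h import *
print(tool([.457,-.378,.26],down(-4)))
```

```text
(array([-0.0047,  0.1883,  0.1557]), array([-0.05649838,  0.12763328,  0.04726012]))
```

Emit:
{"fn": "move_arm", "kwargs": {"moves": [[0, 0, 0, -0.005, 0.186, 0.0, 0.01], [0, 0, 0, -0.005, 0.186, 0.05, 0.01], [0, 0, 0, -0.005, 0.186, 0.1, 0.01], [0, 0, 0, -0.005, 0.186, 0.155, 0.01], [0, 0, 0, -0.005, 0.186, 0.155, 0.01], [0, 0, 0, -0.005, 0.186, 0.155, 0.01], [0, 0, 0, -0.005, 0.186, 0.155, 0.01], [0, 0, 0, -0.005, 0.186, 0.155, 0.01]]}}

```text
clock: 12.05
position: [0.4589, -0.3737, 0.2635]
ee_rot: [0.999, -0.035, 0.0, 0.0]
ft_force: [0.9, 0.7, -0.2]
grip_width: 0.257
```

Run:
```python
from h import *
a=cams.camera("side");b=cams.camera("top");o=manip.get_obs();print(o['position'],o['clock'],tool([.457,-.378,.137],down(-4)))
t=o['position']-[0,0,.127];print(proj("side",t))
k=lambda i,x,y,w,h,s:cv2.resize(i[y:y+h,x:x+w,::-1],None,fx=s,fy=s,interpolation=cv2.INTER_CUBIC)
cv2.imwrite("pics/c5.png",np.hstack([k(a,325,180,50,75,8),k(a,90,160,50,75,8)]))
```

```text
[ 0.45950631 -0.37378111  0.26441758] 12.15 (array([-0.0025,  0.0043,  0.1274]), array([ 0.02957456, -0.14415915,  0.0965582 ]))
[349.86454033 232.15305913]
```

View pics/c5.png

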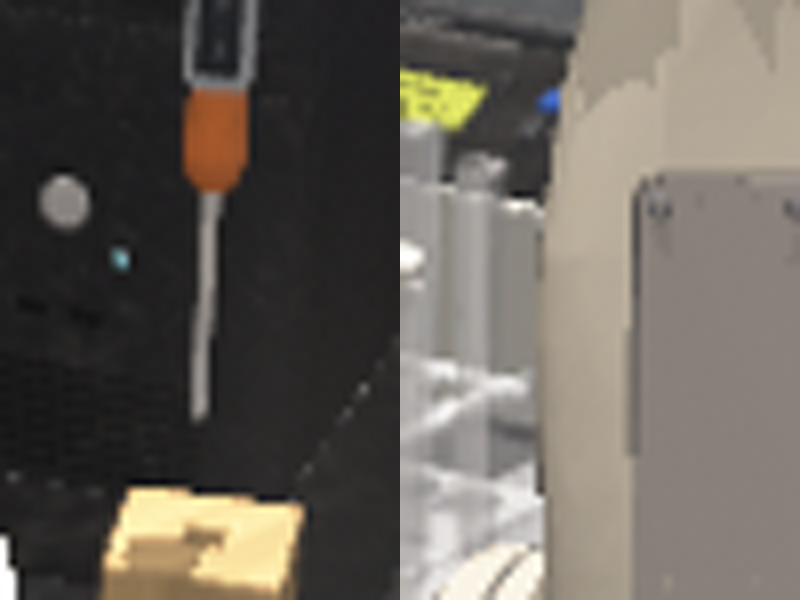

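The tip is at (349.4, 231.8) against a predicted (349.9, 232.2), so the driver hasn't slipped. I'll correct xy and insert.

Emit:
{"fn": "move_arm", "kwargs": {"moves": [[0, 0, 0, -0.0025, 0.004, 0.02, 0.01], [0, 0, 0, -0.0025, 0.004, 0.04, 0.01], [0, 0, 0, -0.0025, 0.004, 0.04, 0.01]]}}

```text
clock: 12.45
position: [0.4558, -0.3767, 0.2219]
ee_rot: [0.999, -0.034, -0.0, -0.001]
ft_force: [-0.3, 0.6, -0.4]
grip_width: 0.258
```

Emit:
{"fn": "move_arm", "kwargs": {"moves": [[0, 0, 0, 0, 0, 0.03, 0.01], [0, 0, 0, 0, 0, 0.06, 0.01], [0, 0, 0, 0, 0, 0.078, 0.01], [0, 0, 0, 0, 0, 0.082, 0.01], [0, 0, 0, 0, 0, 0.082, 0.01]]}}

```text
clock: 12.95
position: [0.4563, -0.3781, 0.1418]
ee_rot: [0.999, -0.034, 0.001, 0.0]
ft_force: [0.5, 0.1, 0.5]
grip_width: 0.263
```

Emit:
{"fn": "move_arm", "kwargs": {"moves": [[0, 0, 0, 0, 0, 0.003, 0.01], [0, 0, 0, 0, 0, 0.006, 0.01], [0, 0, 0, 0, 0, 0.006, 0.01]]}}

```text
clock: 13.25
position: [0.4563, -0.3787, 0.136]
ee_rot: [0.999, -0.035, 0.001, 0.0]
ft_force: [0.4, 0.3, 6.0]
grip_width: 0.26
```

Contact with the block at 6 N. I'll release and go up.

Emit:
{"fn": "move_arm", "kwargs": {"moves": [[0, 0, 0, 0, 0, 0, 0.06], [0, 0, 0, 0, 0, 0, 0.06], [0, 0, 0, 0, 0, 0, 0.06], [0, 0, 0, 0, 0, 0, 0.06], [0, 0, 0, 0, 0, -0.04, 0.06], [0, 0, 0, 0, 0, -0.09, 0.06], [0, 0, 0, 0, 0, -0.14, 0.06], [0, 0, 0, 0, 0, -0.19, 0.06], [0, 0, 0, 0, 0, -0.23, 0.06], [0, 0, 0, 0, 0, -0.23, 0.06]]}}

```text
clock: 14.25
position: [0.4562, -0.3798, 0.37]
ee_rot: [0.999, -0.035, 0.003, 0.002]
ft_force: [-0.6, -0.2, -0.7]
grip_width: 0.704
```

Run:
```python
from h import *
a=cams.camera("side");b=cams.camera("top");print(manip.get_obs()['position'],tool([.571,.298,.36],down(-13)))
k=lambda i,x,y,w,h,s:cv2.resize(i[y:y+h,x:x+w,::-1],None,fx=s,fy=s,interpolation=cv2.INTER_CUBIC)
cv2.imwrite("pics/c6.png",np.hstack([k(a,320,205,50,75,8),k(b,130,165,50,75,8)]))
```

```text
[ 0.45559039 -0.37847147  0.36496203] (array([ 0.0678, -0.6829,  0.0047]), array([ 0.0191964 , -0.06236874,  8.98915939]))
```

View pics/c6.png

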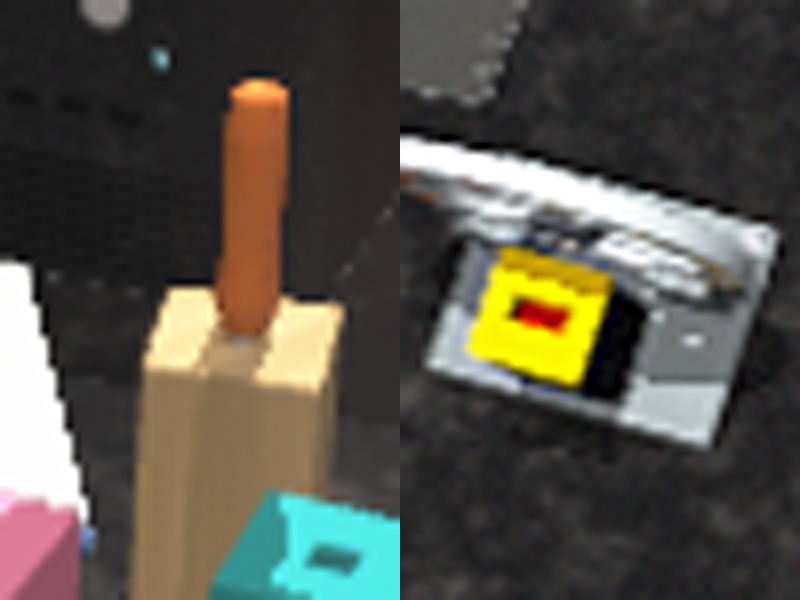

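The driver stands upright on the wooden holder with its handle top at (259,90). The slot and wheel in the cradle are unchanged. Next I'll overlay my wheel and hook model on the top picture.

Run:
```python
from h import *
b=cv2.imread("pics/top0.png");k=6;x0,y0=120,160
im=cv2.resize(b[y0:y0+85,x0:x0+133],None,fx=k,fy=k,interpolation=cv2.INTER_CUBIC)
def draw(c,yaw,pts,col):
    q=R.from_euler('z',yaw,degrees=True).apply(pts)+c
    px=np.array([proj("top",p) for p in q]); px=((px-[x0,y0]+.5)*k-.5).round().astype(int)
    cv2.polylines(im,[px.reshape(-1,1,2)],False,col,1)
a=np.linspace(0,2*np.pi,73)
for s,col in((-.006,(0,0,255)),(.006,(255,0,255))):
    for r in(.085,): draw([.571,.298,.095],-13,np.c_[0*a+s,r*np.sin(a),r*np.cos(a)],col)
for y in(-.005,.005): draw([.574,.036,0],13.5,np.array([[-.05,y,.234],[-.05,y,.22],[.056,y,.22],[.056,y,.012]]),(0,255,0))
draw([.574,.036,.012],13.5,np.array([[-.06,-.055,0],[-.06,.055,0],[.09,.055,0],[.09,-.055,0],[-.06,-.055,0]]),(0,255,255))
cv2.imwrite("pics/ov.png",im)
```

```text
(no output)
```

View pics/ov.png

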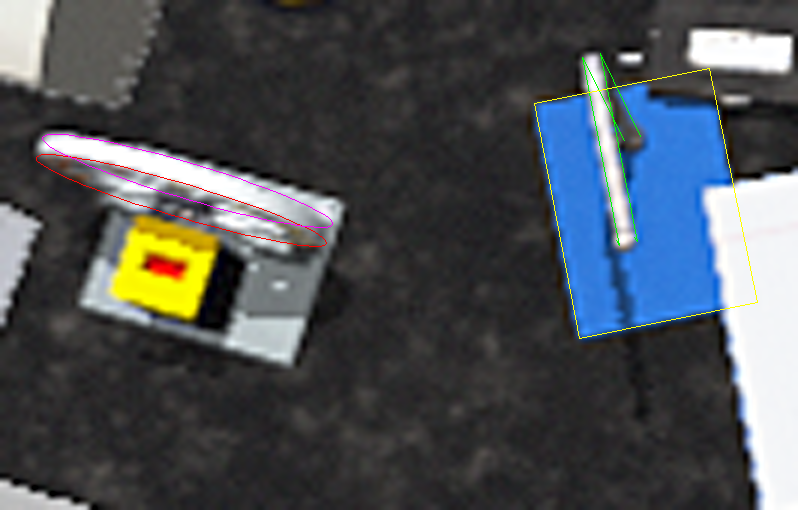

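Emit:
{"fn": "move_arm", "kwargs": {"moves": [[0, 0, 9, 0.068, -0.683, -0.01, 0.06], [0, 0, 9, 0.068, -0.683, -0.01, 0.06], [0, 0, 9, 0.068, -0.683, -0.01, 0.06], [0, 0, 9, 0.068, -0.683, -0.01, 0.06], [0, 0, 9, 0.068, -0.683, -0.01, 0.06], [0, 0, 9, 0.068, -0.683, -0.01, 0.06], [0, 0, 9, 0.068, -0.683, -0.01, 0.06], [0, 0, 9, 0.068, -0.683, -0.01, 0.06], [0, 0, 9, 0.068, -0.683, -0.01, 0.06], [0, 0, 9, 0.068, -0.683, -0.01, 0.06]]}}

```text
clock: 15.35
position: [0.5379, 0.1098, 0.3704]
ee_rot: [0.994, -0.113, -0.001, 0.0]
ft_force: [1.2, -0.0, 0.8]
grip_width: 0.702
```

The overlay fits: the red and magenta rim ellipses lie on the wheel, and the hook arm and base match to about 1 mm. I'll take the seat as (0.573, 0.037). Continuing to the wheel.

Run:
```python
from h import *
print(tool([.571,.298,.25],down(-13)))
```

```text
(array([-0.0097, -0.1909,  0.1203]), array([0.03143703, 0.11463935, 0.0335505 ]))
```

Emit:
{"fn": "move_arm", "kwargs": {"moves": [[0, 0, 0, -0.01, -0.19, 0, 0.05], [0, 0, 0, -0.01, -0.19, 0, 0.05], [0, 0, 0, -0.01, -0.19, 0, 0.05], [0, 0, 0, -0.01, -0.19, 0.05, 0.05], [0, 0, 0, -0.01, -0.19, 0.1, 0.05], [0, 0, 0, -0.01, -0.19, 0.12, 0.05], [0, 0, 0, -0.01, -0.19, 0.12, 0.05], [0, 0, 0, -0.01, -0.19, 0.12, 0.05], [0, 0, 0, -0.01, -0.19, 0.12, 0.05]]}}

```text
clock: 16.25
position: [0.5724, 0.2947, 0.2541]
ee_rot: [0.994, -0.114, 0.001, -0.001]
ft_force: [-0.2, -0.5, 0.3]
grip_width: 0.585
```

Run:
```python
from h import *
print(tool([.571,.298,.164],down(-13)),manip.get_obs()['position'])
```

```text
(array([-0.0023, -0.0027,  0.0901]), array([-0.11467127, -0.11003521, -0.04375094])) [0.57240398 0.29469716 0.25405705]
```

Emit:
{"fn": "move_arm", "kwargs": {"moves": [[0, 0, 0, -0.002, -0.002, 0.04, 0.05], [0, 0, 0, -0.002, -0.002, 0.075, 0.05], [0, 0, 0, -0.002, -0.002, 0.085, 0.05], [0, 0, 0, -0.002, -0.002, 0.088, 0.05], [0, 0, 0, -0.002, -0.002, 0.088, 0.05]]}}

```text
clock: 16.75
position: [0.571, 0.2975, 0.1659]
ee_rot: [0.994, -0.113, 0.001, -0.001]
ft_force: [0.4, -1.1, 0.5]
grip_width: 0.584
```

Run:
```python
from h import *
print(tool([.571,.298,.1635],down(-13)),manip.get_obs()['position'])
```

```text
(array([-0.0002, -0.0005,  0.0024]), array([-0.10218308, -0.09879114, -0.02176982])) [0.57104628 0.29750537 0.16587087]
```

Emit:
{"fn": "move_arm", "kwargs": {"moves": [[0, 0, 0, 0, -0.0005, 0.002, 0.05], [0, 0, 0, 0, -0.0005, 0.002, 0.0], [0, 0, 0, 0, -0.0005, 0.002, 0.0], [0, 0, 0, 0, -0.0005, 0.002, 0.0], [0, 0, 0, 0, -0.0005, 0.002, 0.0], [0, 0, 0, 0, -0.0005, 0.002, 0.0], [0, 0, 0, 0, -0.0005, 0.002, 0.0], [0, 0, 0, 0, -0.0005, 0.002, 0.0], [0, 0, 0, 0, -0.0005, 0.002, 0.0]], "grip_force": 80}}

```text
clock: 17.65
position: [0.5701, 0.298, 0.1626]
ee_rot: [0.994, -0.113, -0.0, -0.0]
ft_force: [-2.8, 0.2, 6.2]
grip_width: 0.114
```

Emit:
{"fn": "move_arm", "kwargs": {"moves": [[0, 0, 0, 0, 0, -0.003, 0.0], [0, 0, 0, 0, 0, -0.006, 0.0], [0, 0, 0, 0, 0, -0.01, 0.0], [0, 0, 0, 0, 0, -0.01, 0.0]]}}

```text
clock: 18.05
position: [0.5701, 0.298, 0.1723]
ee_rot: [0.994, -0.113, -0.0, -0.0]
ft_force: [-2.1, 0.3, -2.4]
grip_width: 0.114
```

Lifting takes only the wheel's weight, with no pin resistance. I'll carry on straight up.

Emit:
{"fn": "move_arm", "kwargs": {"moves": [[0, 0, 0, 0, 0, -0.02, 0.0], [0, 0, 0, 0, 0, -0.04, 0.0], [0, 0, 0, 0, 0, -0.06, 0.0], [0, 0, 0, 0, 0, -0.08, 0.0], [0, 0, 0, 0, 0, -0.1, 0.0], [0, 0, 0, 0, 0, -0.11, 0.0], [0, 0, 0, 0, 0, -0.11, 0.0], [0, 0, 0, 0, 0, -0.11, 0.0]]}}

```text
clock: 18.85
position: [0.57, 0.2977, 0.281]
ee_rot: [0.994, -0.113, -0.0, 0.0]
ft_force: [-1.0, 0.6, -3.3]
grip_width: 0.116
```

Run:
```python
from h import *
o=manip.get_obs();print(o['position'],o['clock'],o['ft_force'],o['grip_width'])
print(tool([.475,.29,.283],down(13.5)),tool([.475,.014,.283],down(13.5)))
```

```text
[0.57003047 0.29774223 0.28099337] 18.85 [-0.95057546  0.57853964 -3.3447664 ] 0.11604474406385486
(array([-0.0909,  0.0289, -0.002 ]), array([ 2.02244100e-02,  3.03799281e-02, -2.65020732e+01])) (array([-0.0288,  0.2978, -0.0019]), array([ 2.02244100e-02,  3.03799281e-02, -2.65020732e+01]))
```

Emit:
{"fn": "move_arm", "kwargs": {"moves": [[0, 0, 0, -0.03, 0.01, 0, 0.0], [0, 0, -3, -0.06, 0.02, 0, 0.0], [0, 0, -7, -0.091, 0.029, 0, 0.0], [0, 0, -11, -0.085, 0.06, 0, 0.0], [0, 0, -16, -0.077, 0.095, 0, 0.0], [0, 0, -21, -0.068, 0.13, 0, 0.0], [0, 0, -26.5, -0.06, 0.165, 0, 0.0], [0, 0, -26.5, -0.052, 0.2, 0, 0.0], [0, 0, -26.5, -0.044, 0.235, 0, 0.0], [0, 0, -26.5, -0.036, 0.265, 0, 0.0]]}}

```text
clock: 19.85
position: [0.4747, 0.0457, 0.2808]
ee_rot: [0.993, 0.117, -0.001, -0.0]
ft_force: [0.3, 0.4, -2.5]
grip_width: 0.115
```

Emit:
{"fn": "move_arm", "kwargs": {"moves": [[0, 0, 0, 0, 0, 0, 0.0], [0, 0, 0, 0, 0, 0, 0.0], [0, 0, 0, 0, 0, 0, 0.0]]}}

```text
clock: 20.15
position: [0.4751, 0.0488, 0.2813]
ee_rot: [0.993, 0.118, -0.0, 0.0]
ft_force: [-0.9, 1.1, -3.1]
grip_width: 0.112
```

Run:
```python
from h import *
o=manip.get_obs();print(o['position'],o['clock'],o['ft_force'],o['grip_width'])
print(tool([.480,.015,.257],down(13.5)))
```

```text
[0.47508665 0.0488304  0.28125058] 20.15 [-0.86423303  1.07844399 -3.05414441] 0.11197267381993653
(array([-0.0032,  0.034 ,  0.0243]), array([0.00153643, 0.04912516, 0.08885806]))
```

Emit:
{"fn": "move_arm", "kwargs": {"moves": [[0, 0, 0, -0.003, 0.015, 0.01, 0.0], [0, 0, 0, -0.003, 0.034, 0.02, 0.0], [0, 0, 0, -0.003, 0.034, 0.024, 0.0], [0, 0, 0, -0.003, 0.034, 0.024, 0.0], [0, 0, 0, -0.003, 0.034, 0.024, 0.0]]}}

```text
clock: 20.65
position: [0.4804, 0.0153, 0.2579]
ee_rot: [0.993, 0.118, -0.0, 0.0]
ft_force: [0.5, 0.1, -1.8]
grip_width: 0.121
```

Run:
```python
from h import *
a=cams.camera("side");b=cams.camera("top");o=manip.get_obs();print(o['position'],o['clock'],o['ft_force'])
print(tool([.573,.037,.257],down(13.5)))
k=lambda i,x,y,w,h,s:cv2.resize(np.ascontiguousarray(i[y:y+h,x:x+w,::-1]),None,fx=s,fy=s,interpolation=cv2.INTER_CUBIC)
x0,y0=160,130;im=k(a,x0,y0,110,130,4.5)
c=o['position']+[0,0,.0174-.085];rz=R.from_euler('z',13.5,degrees=True);A=np.linspace(0,2*np.pi,73)
for s in(-.006,.006):
  for r in(.085,.061):
    px=np.array([proj("side",c+rz.apply([s,r*np.sin(t),r*np.cos(t)])) for t in A]);px=((px-[x0,y0]+.5)*4.5-.5).round().astype(int)
    cv2.polylines(im,[px.reshape(-1,1,2)],True,(0,0,255) if s<0 else (255,0,255),1)
cv2.imwrite("pics/ap.png",im);cv2.imwrite("pics/ap_side.png",a[:,:,::-1]);cv2.imwrite("pics/ap_top.png",b[:,:,::-1])
```

```text
[0.48057036 0.01497303 0.25813128] 20.75 [ 1.86722409  0.72410186 -1.78546926]
(array([0.095 , 0.0003, 0.0012]), array([-0.00313004, -0.02057817,  0.08366861]))
```

Emit:
{"fn": "move_arm", "kwargs": {"moves": [[0, 0, 0, 0.01, 0, 0, 0.0], [0, 0, 0, 0.02, 0, 0, 0.0], [0, 0, 0, 0.03, 0, 0, 0.0], [0, 0, 0, 0.04, 0, 0, 0.0], [0, 0, 0, 0.04, 0, 0, 0.0]]}}

```text
clock: 21.25
position: [0.52, 0.0244, 0.2579]
ee_rot: [0.993, 0.118, 0.0, 0.0]
ft_force: [0.4, -0.3, -3.6]
grip_width: 0.114
```

Emit:
{"fn": "move_arm", "kwargs": {"moves": [[0, 0, 0, 0.01, 0, 0, 0.0], [0, 0, 0, 0.02, 0, 0, 0.0], [0, 0, 0, 0.03, 0, 0, 0.0], [0, 0, 0, 0.04, 0, 0, 0.0], [0, 0, 0, 0.055, 0, 0, 0.0], [0, 0, 0, 0.055, 0, 0, 0.0], [0, 0, 0, 0.055, 0, 0, 0.0]]}}

```text
clock: 21.95
position: [0.5724, 0.036, 0.2578]
ee_rot: [0.993, 0.117, -0.0, 0.0]
ft_force: [0.1, 0.3, -3.1]
grip_width: 0.117
```

Run:
```python
from h import *
o=manip.get_obs();print(o['position'],o['clock'],o['ft_force'],o['torque'])
print(tool([.573,.037,.232],down(13.5)))
```

```text
[0.5723755  0.03604605 0.25777051] 21.95 [ 0.07962513  0.32304217 -3.13013632] [-0.04981378  0.01086533 -0.08102557]
(array([ 0.0008, -0.0008,  0.0258]), array([ 0.02016277,  0.03945533, -0.00656334]))
```

Emit:
{"fn": "move_arm", "kwargs": {"moves": [[0, 0, 0, 0.0, -0.001, 0.008, 0.0], [0, 0, 0, 0.0, -0.001, 0.016, 0.0], [0, 0, 0, 0.0, -0.001, 0.022, 0.0], [0, 0, 0, 0.0, -0.001, 0.024, 0.0], [0, 0, 0, 0.0, -0.001, 0.024, 0.0]]}}

```text
clock: 22.45
position: [0.5723, 0.0371, 0.2335]
ee_rot: [0.993, 0.118, -0.0, -0.0]
ft_force: [0.8, -0.5, -1.9]
grip_width: 0.116
```

Emit:
{"fn": "move_arm", "kwargs": {"moves": [[0, 0, 0, 0, 0, 0.001, 0.0], [0, 0, 0, 0, 0, 0.002, 0.0], [0, 0, 0, 0, 0, 0.002, 0.0]]}}

```text
clock: 22.75
position: [0.5727, 0.0371, 0.2319]
ee_rot: [0.993, 0.118, 0.0, -0.0]
ft_force: [0.4, -0.3, -2.6]
grip_width: 0.116
```

Emit:
{"fn": "move_arm", "kwargs": {"moves": [[0, 0, 0, 0, 0, 0.001, 0.0], [0, 0, 0, 0, 0, 0.002, 0.0], [0, 0, 0, 0, 0, 0.002, 0.0]]}}

```text
clock: 23.05
position: [0.5728, 0.0371, 0.2313]
ee_rot: [0.993, 0.117, 0.0, -0.001]
ft_force: [-5.7, 0.2, 11.7]
grip_width: 0.12
```

Emit:
{"fn": "move_arm", "kwargs": {"moves": [[0, 0, 0, 0, 0, 0.001, 0.0], [0, 0, 0, 0, 0, 0.001, 0.0]]}}

```text
clock: 23.25
position: [0.5729, 0.0371, 0.2312]
ee_rot: [0.993, 0.117, 0.001, -0.001]
ft_force: [-9.0, 0.2, 18.6]
grip_width: 0.113
```

The rim contacts the arm at the expected height. I'll relieve the force, then open partly so the fingers stay clear of the upturned tip.

Emit:
{"fn": "move_arm", "kwargs": {"moves": [[0, 0, 0, 0, 0, -0.0025, 0.0], [0, 0, 0, 0, 0, -0.0025, 0.0]]}}

```text
clock: 23.45
position: [0.5728, 0.0371, 0.2316]
ee_rot: [0.993, 0.118, 0.0, -0.0]
ft_force: [-0.1, -0.3, -1.3]
grip_width: 0.115
```

Emit:
{"fn": "move_arm", "kwargs": {"moves": [[0, 0, 0, 0, 0, 0, 0.016], [0, 0, 0, 0, 0, 0, 0.02], [0, 0, 0, 0, 0, 0, 0.025], [0, 0, 0, 0, 0, 0, 0.03], [0, 0, 0, 0, 0, 0, 0.035], [0, 0, 0, 0, 0, 0, 0.035], [0, 0, 0, 0, 0, 0, 0.035]]}}

```text
clock: 24.15
position: [0.5726, 0.0371, 0.2313]
ee_rot: [0.993, 0.118, 0.0, -0.0]
ft_force: [0.3, 1.4, 0.0]
grip_width: 0.411
```

Emit:
{"fn": "move_arm", "kwargs": {"moves": [[0, 0, 0, 0, 0, -0.01, 0.035], [0, 0, 0, 0, 0, -0.02, 0.035], [0, 0, 0, 0, 0, -0.04, 0.035], [0, 0, 0, 0, 0, -0.08, 0.035], [0, 0, 0, 0, 0, -0.12, 0.035], [0, 0, 0, 0, 0, -0.16, 0.035], [0, 0, 0, -0.04, 0.05, -0.16, 0.035], [0, 0, 0, -0.08, 0.1, -0.16, 0.035], [0, 0, 0, -0.08, 0.15, -0.16, 0.035], [0, 0, 0, -0.08, 0.15, -0.16, 0.035]]}}

```text
clock: 25.15
position: [0.5284, -0.1324, 0.3933]
ee_rot: [0.993, 0.115, 0.002, -0.0]
ft_force: [0.3, -0.7, 0.0]
grip_width: 0.41
```

Run:
```python
from h import *
k=lambda i,x,y,w,h,s:cv2.resize(np.ascontiguousarray(i[y:y+h,x:x+w,::-1]),None,fx=s,fy=s,interpolation=cv2.INTER_CUBIC)
L=[cams.camera("side") for _ in range(6)];b=cams.camera("top")
for f in L[1:]: print(np.abs(f[130:260,150:270].astype(int)-L[0][130:260,150:270]).mean().round(2),end=" ")
t0=cv2.imread("pics/top0.png")
o=manip.get_obs();print(o['position'],o['clock'],o['ft_force'])
cv2.imwrite("pics/fin.png",np.hstack([k(L[-1],150,130,120,140,3.3),k(b,110,120,120,140,3.3)]))
```

```text
0.68 0.67 0.81 1.04 1.07 [ 0.53017295 -0.12606422  0.3915362 ] 25.5 [0.17789803 0.48463693 0.70171402]
```

View pics/fin.png

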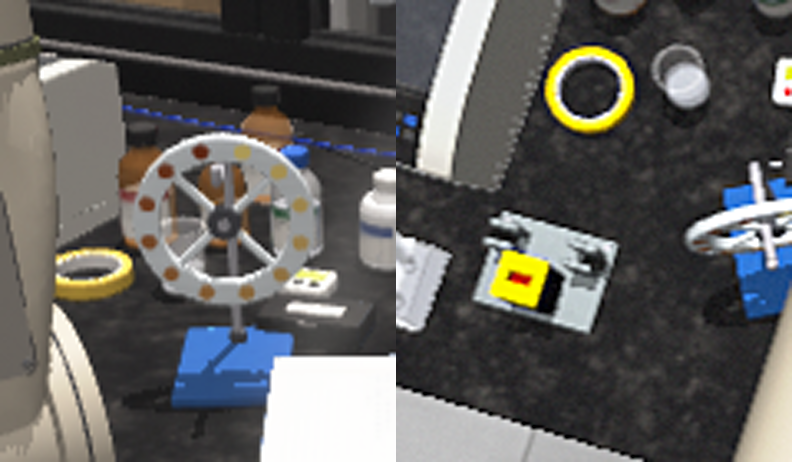

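The wheel hangs on the hook arm with its hub at (225,222), the cradle is empty, and the beaker, tape and timer are upright. I'll let the wheel settle for a couple of seconds, check that it is still, and hand in.

Emit:
{"fn": "move_arm", "kwargs": {"moves": [[0, 0, 0, 0, 0, 0, 0.035], [0, 0, 0, 0, 0, 0, 0.035], [0, 0, 0, 0, 0, 0, 0.035], [0, 0, 0, 0, 0, 0, 0.035], [0, 0, 0, 0, 0, 0, 0.035], [0, 0, 0, 0, 0, 0, 0.035], [0, 0, 0, 0, 0, 0, 0.035], [0, 0, 0, 0, 0, 0, 0.035], [0, 0, 0, 0, 0, 0, 0.035], [0, 0, 0, 0, 0, 0, 0.035]]}}

```text
clock: 26.5
position: [0.5298, -0.1274, 0.3913]
ee_rot: [0.993, 0.117, -0.0, -0.0]
ft_force: [-1.1, 0.6, 0.4]
grip_width: 0.415
```

Emit:
{"fn": "move_arm", "kwargs": {"moves": [[0, 0, 0, 0, 0, 0, 0.035], [0, 0, 0, 0, 0, 0, 0.035], [0, 0, 0, 0, 0, 0, 0.035], [0, 0, 0, 0, 0, 0, 0.035], [0, 0, 0, 0, 0, 0, 0.035], [0, 0, 0, 0, 0, 0, 0.035], [0, 0, 0, 0, 0, 0, 0.035], [0, 0, 0, 0, 0, 0, 0.035], [0, 0, 0, 0, 0, 0, 0.035], [0, 0, 0, 0, 0, 0, 0.035]]}}

```text
clock: 27.5
position: [0.5298, -0.1274, 0.3913]
ee_rot: [0.993, 0.118, 0.0, -0.0]
ft_force: [0.9, -0.3, 0.0]
grip_width: 0.411
```

Run:
```python
from h import *
def run(n):
    L=[cams.camera("side").astype(int) for _ in range(n)]
    w=[np.abs(f[165:225,185:250]-L[0][165:225,185:250]).mean().round(2) for f in L[1:]]
    q=[np.abs(f[280:400,400:470]-L[0][280:400,400:470]).mean().round(2) for f in L[1:]]
    print("wheel",w,"static",q)
run(14)
a=cams.camera("top")[:,:,::-1].astype(int);t=cv2.imread("pics/top0.png").astype(int)
for n,(x,y,w,h) in dict(tape=(152,132,32,28),beaker=(186,132,22,24),timer=(222,136,24,18)).items(): print(n,np.abs(a[y:y+h,x:x+w]-t[y:y+h,x:x+w]).mean().round(1))
print(manip.get_obs()['clock'])
```

```text
wheel [np.float64(0.41), np.float64(0.41), np.float64(0.4), np.float64(0.4), np.float64(0.41), np.float64(0.41), np.float64(0.41), np.float64(0.4), np.float64(0.41), np.float64(0.4), np.float64(0.4), np.float64(0.41), np.float64(0.41)] static [np.float64(0.55), np.float64(0.54), np.float64(0.55), np.float64(0.55), np.float64(0.55), np.float64(0.55), np.float64(0.55), np.float64(0.55), np.float64(0.54), np.float64(0.55), np.float64(0.55), np.float64(0.55), np.float64(0.55)]
tape 2.5
beaker 2.7
timer 5.4
28.25
```

The wheel is still; frame differences there are no more than the noise on the static background. Tape, beaker and timer are unmoved apart from small shadow changes. Handing in.

```bash
python3 -c "
from workcell import manip; print(manip.hand_in())"
```

```text
the job is handed in; nothing more can be done
None
```

The job is done and handed in at about 28 s of the allowed 72 s. I pushed the latch home with the screwdriver, stood it back in its wooden holder, and hung the wheel by its rim on the blue stand's hook.

**Checks**
- **Latch:** it reached a hard stop at about 20 N, with the tip about 62 mm above the worktop, which is the fully-down height. The tab in the slot looked darker afterwards, and the wheel lifted out with no pin resistance.
- **Screwdriver:** it stood upright in the holder after release, in a picture taken before I moved the wheel.
- **Wheel:** the rim touched the hook arm within 1 mm of the expected height. The last picture shows it hanging free with the gripper well away. Over the last 0.7 s before hand-in it moved no more than the background noise.
- **Bystanders:** the beaker, timer and tape roll are in the same places as in the first picture; the timer area changed slightly, which I took to be shadow.

**Disagreement:** the gripper read about 9.7 mm across the wheel's rim instead of the stated 12 mm. The grip held and it caused no problem.

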